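Close the specimen drying chamber and put it under vacuum

ROBOT

A 6-joint arm with a two-finger parallel gripper is mounted at the origin on a cart in front of the work surface, level with it; the furniture and walls round the work are solid. World frame = base frame: x ahead of the robot, y to its left, z up, the work surface at z = 0. Lengths are in m, angles in rad, forces in N, time in s.
With the tool pointing down it reaches from about 0.225 to 0.875 m from the base axis. Payload 3.4 kg.
Tool frame: the origin (TCP) lies at the very end of the fingers, on their centre line; the grasp point (between the pads) lies 19 mm behind it (manip.hold_point_z is the distance from the TCP to the grasp point, in m); z points along the fingers, x is the direction in which the jaws open and shut, and the axes are right-handed (so a half turn about z gives the same grasp; the last joint's range is limited). The gripper opens to 85 mm and grips with 20 to 120 N. Pads are 22 mm wide; open, the fingers measure 114 mm over their backs; the gripper's body (76 mm by 85 mm) begins 54 mm behind the grasp point. The pads swing forward as they close: fully open they stand 13 mm farther back than shut.
Start: joints at [1.036, 0.276, 1.505, -0, 1.361, -0.121], TCP at [0.231, 0.526, 0.231] pointing down, gripper open.
Joint ranges: [-2.89, 2.89], [-0.75, 2.08], [0.22, 2.7], [-1.18, 4.32], [0.11, 2.71], [-2.7, 2.7]. Speed limits (rad/s): [2.57, 2.57, 3.14, 3.14, 3.14, 3.14].

INTERFACE

Orientations are given as a unit quaternion [w, x, y, z].
In Python, from rig import telemetry, cams, manip, finder gives the robot as it stands. The module is installed in compiled form; this text tells all that it offers.
- The arm moves only by the tool carry_out, never from a script. Its argument "rows" is a list that holds one entry, the list of rows, each a list of 5 numbers: the gripper's target within -1 to 1 (fully open at 1, half-way at 0, shut at -1), then the shift along the world's x, y, z in cm, then the turn about the world's z in rad. A call has 1 to 12 rows; each row shifts and turns the commanded pose from where the row before left it; what a row does not reach is not made up. A row lasts 1/10 s, in which the tool goes at most 50 mm and 8.59 degrees, less where a joint would pass 70% of its speed; a pose out of reach is approached as far as the arm can. A call with a gripper value outside its range is refused whole. The fingers move at their own pace and stop on an object; "force" is the grip in N (left out, the last holds). Time passes only in rows, so rows that do not move let the fingers close. It gives the time, the measured TCP pose, the force and the opening at its end, in the units of the state.
- telemetry.get_state(): the state, without advancing time (a new reading comes with each control period).
- cams.get_image(name): name is "scene" or "top" or "wrist"; returns a dict with "image" (400x640x3 uint8, red, green, blue), "camera_matrix" (3x3 intrinsics, pixels), "eye" and "attitude" of the camera in the world. Camera axes: x right, y down, z forward; pixel columns grow to the right and rows downward; lengths in m; the calibration is good to about 2 mm. A picture is of the moment at which its call begins. There is no depth.
- manip.sign_off(): hands the job in, once; it reports no verdict.
Trained networks look in a picture, given as the dict that the camera call returned (one of the last four; its "shot" number tells which), for a name from the list of things; names that differ only in an ending like _2 or _b are one class to them, and where a whole thing is asked for, a point or a joint stands for the part that bears it (a point fixed in the world has none). Each returns a list of dicts, best first, with "confidence" (0 to 1); they miss things now and then, are a little off and sometimes report something else, mostly with a low value. They report only what shows in the picture. A call takes as long as a camera call. They do not tell look-alikes from the thing itself.
- finder.boxes_of(picture, thing): "xy" ([column, row] in pixels, amid what is visible of it).
The state is a dict: "clock": time; "qpos": joint angles; "qd": joint speeds; "effort": joint torques, N m; "position": TCP position; "ee_rot": TCP orientation; "contact_force": force on the tool from outside, world axes, zero at the start; "moment": the same for the moment, N m; "width": finger opening in m.
Only numpy, scipy, OpenCV 4.12 (cv2) and the standard library are available. Lean on these libraries where they do the work, as an engineer would, in place of code of your own. Each camera call takes 0.05 s, during which the arm holds its last target.

TASK

The lid of the specimen drying chamber was set down askew, its three keys riding on the rim. Without lifting it off the chamber, turn the lid on the rim until its keys drop into the rim notches, then press it fully home. After that flip the amber guard right back so that it stays open, turn the selector clockwise from the white dot to its stop at the green dot, and leave the guard open and the things nearby undisturbed.

Things in the scene. Friction and masses are not known exactly. Their poses are not given: they have to be found in the camera images.
- unit: the vacuum drying unit, fixed: low white housing 140 x 290 x 55 mm (x, y, z), origin at the centre of its underside on the worktop, x to its back, y to the left seen from the robot, z up. On its right half (unit x 0, y -70 mm) stands the chamber, an aluminium pot 112 mm across; on its left half the selector under an amber guard. Tall microscopes stand behind it, to its right
- chamber (a point): centre of the pot's rim, 100 mm above the worktop; frame parallel to the unit's; bore 88 mm. Three notches 15 mm wide, 10 mm deep, open outward, are cut in the rim's outer 8 mm at 0, 120 and 240 degrees about z from this frame's x axis; a red line on the pot's outside marks each. In each notch a sprung steel ball stands out of the inner wall
- lid: the loose lid, 0.3 to 0.45 kg: dark flange 100 mm across, 6 mm thick, origin on its axis at the flange's underside, z up; below it an 85 mm plug, 16 mm long. Three keys at its edge (to 57 mm radius, 12 mm wide, 9 mm deep) at 0, 120, 240 degrees from its x axis, red mark on each. Origin 9 mm over the rim with keys riding on it, at rim height when home
- lid_handle (a point): centre of the lid's handle, 28 mm above the lid's origin: black bar along the lid's x axis, 70 mm long, 13 mm wide, 16 mm tall, on two posts. With keys within 1.5 degrees of the notches (any of the three matches) the lid drops about 3 mm onto the sprung balls; a straight press of some 10 to 18 N clicks it home
- guard (a joint): opening of the amber see-through guard: a hood 76 x 72 x 50 mm (x, y, z), open underneath, hinged along the unit's y axis at its rear lower edge. 0 closed, 2.0 rad flipped right back on its stop; the front swings up and back. It falls shut below about 0.9 rad and falls back to its stop beyond that; about 1 N at the tab moves it
- guard_hinge (a point): middle of the guard's hinge line, 58 mm above the worktop; frame parallel to the unit's
- guard_tab (a point): centre of the guard's black finger tab: a round disc 22 mm across, 10 mm thick, flat sides facing the unit's +y and -y; pinched along y it can pivot between the fingers. When closed it is 89 mm in front of and 63 mm above the hinge; the hood's edge is about 18 mm from it, down and back. Its frame turns with the guard
- selector (a joint): turn of the selector, clockwise seen from above: 0 at the white dot, 1.4 rad at its stop at the green dot; it stays where it is left and takes about 0.04 N m to turn
- selector_grip (a point): on the selector's axis at gripping height, 92 mm above the worktop. Black bar 34 mm long, 14 mm wide, from 25 mm below to 7 mm above this point, along this frame's x axis, white pointer line at its -x end. The frame turns with the selector. The guard's hinge is 40 mm behind the axis; the open hood leans away from it
- spare_dish: a loose petri dish, 59 mm across, 14 mm high, origin at the centre of its underside; leave alone
- blower: a loose dust blower of dark rubber, standing upright, 47 mm across, 116 mm high, origin at the centre of its underside; leave alone
Mind the look-alikes: they are no part of the job. What is meant by the lid is not purple, and is the larger of those in its own colour.

How it is judged:
On the way, in this order (a step that is already met when the one before it is completed fails the run):
1. the lid is seated: its keys in the notches, its flange flat on the rim (z of lid in the frame of unit below 0.1018 m and horizontal distance between lid and chamber below 0.004 m and angle between lid's own z axis and vertical below 0.03 rad), for 0.2 s.
2. the selector is turned clockwise to its stop at the green dot (value of joint selector above 1.28 rad), for 0.2 s.
At the end, for the whole second after the job is handed in: The lid lies seated on the chamber (flange within 1.8 mm of the rim, on the axis within 4 mm, level within 0.03 rad) and at rest; the selector is at or within 0.12 rad of its clockwise stop; the guard stands open beyond 1.6 rad (all of step 1 and linear speed of lid below 0.02 m/s and value of joint selector above 1.28 rad and value of joint guard above 1.6 rad); the robot touches nothing.
It fails at once if the lid is lifted off the chamber (16 mm or more above the height at which it rides on its keys) (z of lid in the frame of unit above 0.125 m).
It fails at once if the spare petri dish or the dust blower is moved more than 20 mm (distance of any of spare_dish, blower from where it was at the start of the episode above 0.02 m).
It also fails if it takes over 61 s, if anything falls off the work surface, if the arm or the gripper's body presses on something with over 40 N, if the wrist force passes 120 N, or if a joint passes its speed limit or range.

## Working session

There is one attempt and no reset: what is moved stays moved. The work goes in short steps, Python scripts to look and compute and a tool call to move; the robot and the scene stay as the last step left them, time stands still between calls to the robot, and variables do not carry over. Pictures are saved under pics/ and viewed, and the job is handed in when it is done.

Besides the shell and the picture viewer there is one more tool, called after "Request:" as a command line: name --argument value ..., lists and objects as JSON in quotes. carry_out: Moves the arm, as the interface text tells. Its arguments: {"type":"object","properties":{"rows":{"type":"array","items":{"type":"array","items":{"type":"array","items":{"type":"number"}}}},"force":{"type":"number"}},"required":["rows"]}

```bash
mkdir -p pics; cat > h.py <<'E'
import numpy as np, cv2
from scipy.spatial.transform import Rotation as R
from rig import telemetry, cams, manip, finder
def snap(n,fn):
    p=cams.get_image(n); cv2.imwrite('pics/'+fn+'.png',p['image'][:,:,::-1]); return p
def rot(p):
    a=np.array(p['attitude'],float)
    if a.shape==(3,3): return a
    return R.from_quat([a[1],a[2],a[3],a[0]]).as_matrix()
def ray(p,uv):
    K=np.array(p['camera_matrix']); d=rot(p)@np.linalg.solve(K,[uv[0],uv[1],1.]); return np.array(p['eye']),d
def atz(p,uv,z):
    e,d=ray(p,uv); return e+d*(z-e[2])/d[2]
def proj(p,X):
    K=np.array(p['camera_matrix']); X=np.atleast_2d(X); c=(X-np.array(p['eye']))@rot(p); q=c@K.T; return q[:,:2]/q[:,2:]
def st():
    s=telemetry.get_state(); print({k:np.round(s[k],4).tolist() for k in s}); return s
E
python3 - <<'E'
from h import *
st()
for n in ['scene','top','wrist']:
    p=snap(n,n+'0'); print(n,np.round(p['eye'],3),np.round(p['attitude'],3),p['camera_matrix'])
    for t in ['unit','chamber','lid','lid_handle','guard','guard_tab','selector','selector_grip','spare_dish','blower']:
        try: print(t,[(np.round(b['xy'],0).tolist(),round(b['confidence'],2)) for b in finder.boxes_of(p,t)])
        except Exception as e: print(t,e)
E
```

```text
{'clock': 0.0, 'qpos': [1.036, 0.2766, 1.5062, -0.0, 1.3607, -0.121], 'qd': [0.0011, -0.0001, 0.0007, 0.0001, 0.0021, 0.0011], 'effort': [-0.0016, -41.6772, -24.5801, -0.0009, 0.0113, -0.0], 'position': [0.2309, 0.526, 0.2304], 'ee_rot': [0.0004, 0.8373, 0.5468, -0.0008], 'contact_force': [-0.6345, -0.0347, -0.5259], 'moment': [-0.0355, -0.0724, -0.0184], 'width': 0.0852}
scene [-0.162 -0.206  0.797] [-0.358  0.762 -0.491  0.223] [[404.2564812    0.         313.88149116]
 [  0.         404.2564812  202.85358115]
 [  0.           0.           1.        ]]
unit [([233.0, 230.0], 0.91)]
chamber [([236.0, 230.0], 0.87)]
lid [([260.0, 213.0], 0.78), ([310.0, 270.0], 0.65), ([271.0, 190.0], 0.61)]
lid_handle [([270.0, 190.0], 0.91), ([260.0, 216.0], 0.78), ([312.0, 267.0], 0.76), ([233.0, 227.0], 0.61)]
guard [([210.0, 206.0], 0.78)]
guard_tab [([210.0, 208.0], 0.67)]
selector [([259.0, 212.0], 0.74)]
selector_grip []
spare_dish [([356.0, 280.0], 0.64)]
blower [([386.0, 261.0], 0.76)]
top [0.46  0.146 0.935] [-0.048  0.716 -0.695  0.047] [[377.50522755   0.         317.16864676]
 [  0.    
[... 187 characters left out ...]
8), ([271.0, 230.0], 0.71)]
lid_handle [([340.0, 253.0], 0.91), ([242.0, 153.0], 0.75), ([418.0, 222.0], 0.6), ([271.0, 233.0], 0.57)]
guard [([203.0, 238.0], 0.88)]
guard_tab [([201.0, 234.0], 0.59)]
selector []
selector_grip []
spare_dish [([387.0, 251.0], 0.65)]
blower [([418.0, 225.0], 0.64)]
wrist [0.165 0.555 0.374] [0.122 0.828 0.541 0.08 ] [[276.71152893   0.         318.17923514]
 [  0.         276.71152893 197.75094503]
 [  0.           0.           1.        ]]
unit [([290.0, 330.0], 0.91)]
chamber [([288.0, 327.0], 0.92)]
lid [([142.0, 389.0], 0.79)]
lid_handle [([148.0, 388.0], 0.92)]
guard []
guard_tab []
selector []
selector_grip []
spare_dish [([293.0, 330.0], 0.4)]
blower []
```

View pics/scene0.png

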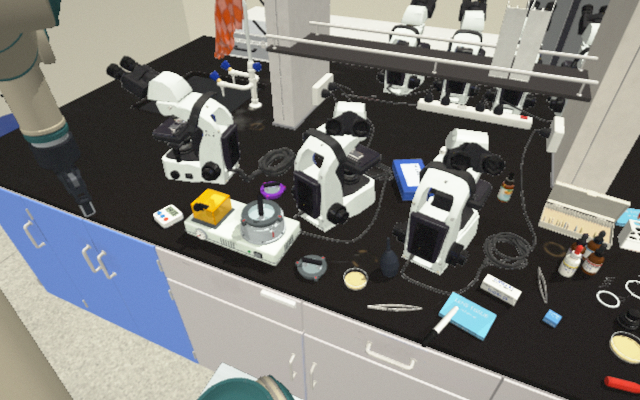

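View pics/top0.png

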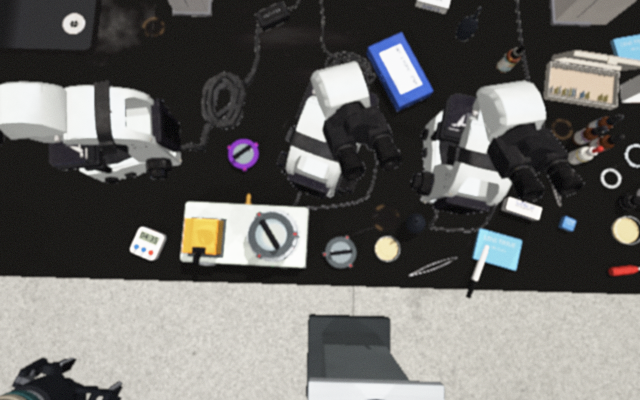

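View pics/wrist0.png

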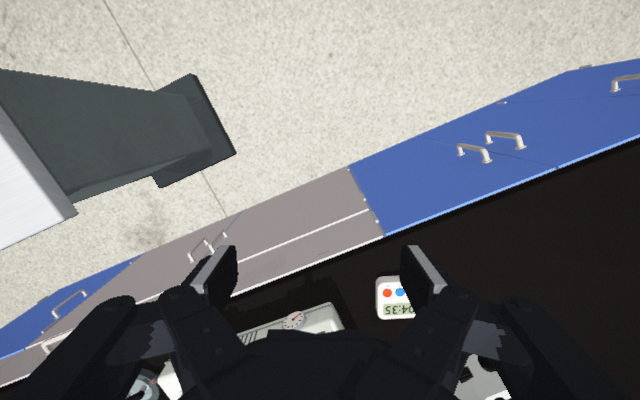

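```bash
python3 - <<'E'
import cv2
a=cv2.imread('pics/scene0.png')[150:310,180:420]; cv2.imwrite('pics/scene0z.png',cv2.resize(a,(792,528),interpolation=2))
a=cv2.imread('pics/top0.png')[130:290,150:390]; cv2.imwrite('pics/top0z.png',cv2.resize(a,(792,528),interpolation=2))
E
```

```text
(no output)
```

View pics/scene0z.png

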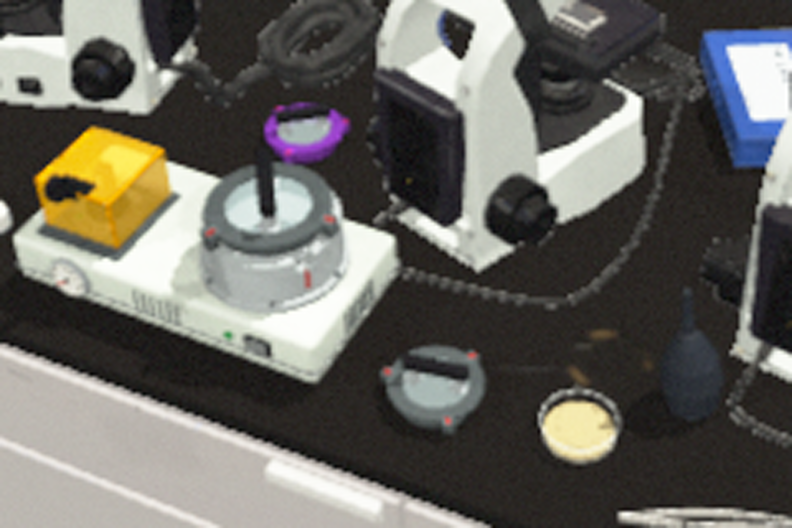

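View pics/top0z.png

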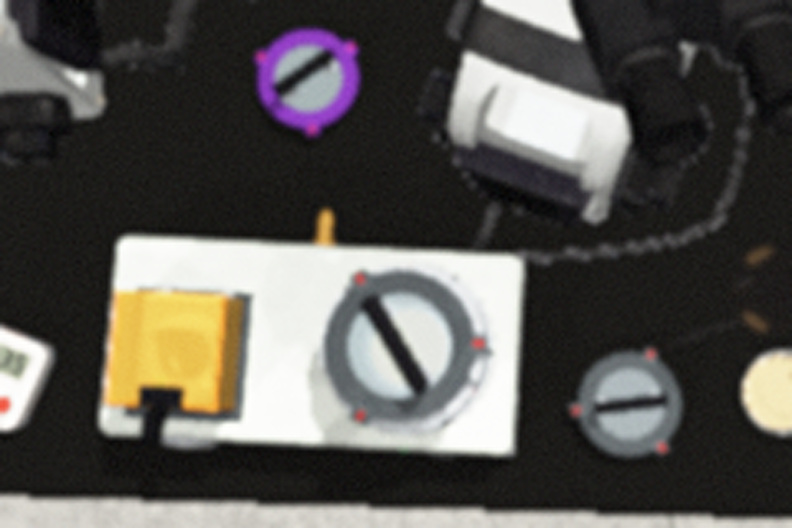

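```bash
python3 - <<'E'
from h import *
p=cams.get_image('top')
f=lambda c:[(c[0]+.5)/3.3+150-.5,(c[1]+.5)/3.3+130-.5]
C=np.array([atz(p,f(c),.055) for c in [(118,237),(523,256),(514,455),(100,433)]])
print(C.round(4)); c=C.mean(0); print('c',c)
v=(C[0]-C[1])+(C[3]-C[2]); th=np.arctan2(v[1],v[0])-np.pi/2; print('yaw',th, np.linalg.norm(C[0]-C[1]),np.linalg.norm(C[0]-C[3]))
u=np.array([np.cos(th),np.sin(th)]); w=np.array([-u[1],u[0]])
ch=c[:2]-.07*w; print('chamber',ch)
Kp=np.array([atz(p,f(k),.115) for k in [(360,279),(478,343),(360,415)]])[:,:2]
A=np.c_[2*Kp,np.ones(3)];s=np.linalg.solve(A,(Kp**2).sum(1)); lc=s[:2]; print('lid c',lc,'r',np.linalg.norm(Kp-lc,axis=1))
an=np.degrees(np.arctan2(*(Kp-lc).T[::-1])-th); print('key ang rel unit',an, np.mod(an,120))
h=np.array([atz(p,f(k),.145) for k in [(366,299),(422,392)]])[:,:2]; d=h[0]-h[1];print('handle',h.mean(0),np.linalg.norm(d),np.degrees(np.arctan2(d[1],d[0])-th))
sc=cams.get_image('scene')
g=lambda c:[(c[0]+.5)/3.3+180-.5,(c[1]+.5)/3.3+150-.5]
print([ (b['xy']) for b in finder.boxes_of(sc,'guard_tab')])
# triangulate tab: top (157,400)crop, scene (68,187)
e1,d1=ray(p,f((157,402)));e2,d2=ray(sc,g((68,187)))
t=np.linalg.lstsq(np.c_[d1,-d2],e2-e1,rcond=None)[0]; print('tab',e1+d1*t[0],e2+d2*t[1])
E
```

```text
[[0.5585 0.4581 0.055 ]
 [0.5535 0.1696 0.055 ]
 [0.4143 0.1713 0.055 ]
 [0.4208 0.4601 0.055 ]]
c [0.48676382 0.31477567 0.055     ]
yaw -0.019864068299957127 0.2885005445606318 0.13770997403393487
chamber [0.48537342 0.24478948]
lid c [0.48564442 0.2469105 ] r [0.05139906 0.05139906 0.05139906]
key ang rel unit [ 34.33734653 -85.19626101 153.71788353] [34.33734653 34.80373899 33.71788353]
handle [0.48485834 0.24685322] 0.06884927836755309 34.71375816979245
[[209.7, 207.4]]
tab [0.44434513 0.40477299 0.10986174] [0.44169624 0.40885738 0.11119196]
```

Request:
carry_out --rows '[[[1,2.54,-2.8,0,0.1],[1,2.54,-2.8,0,0.1],[1,2.54,-2.8,0,0.1],[1,2.54,-2.8,0,0.1],[1,2.54,-2.8,0,0.1],[1,2.54,-2.8,0,0.1],[1,2.54,-2.8,0,0.1],[1,2.54,-2.8,0,0.1],[1,2.54,-2.8,0,0.1],[1,2.54,-2.8,0,0.1],[1,0,0,0,0],[1,0,0,0,0]]]' --force 60

```text
clock: 3.0
position: [0.4854, 0.246, 0.2312]
ee_rot: [-0.001, 0.474, 0.881, 0.0]
contact_force: [-0.3, 1.1, 0.4]
width: 0.0853
```

```bash
python3 - <<'E'
from h import *
s=st(); r=R.from_quat(np.roll(s['ee_rot'],-1)).as_matrix(); print('yaw',np.degrees(np.arctan2(r[1,0],r[0,0])),r[:,2])
p=snap('wrist','w1'); print(p['eye'],p['attitude']); 
for t in ['lid','lid_handle']: print(t,[(np.round(b['xy'],0).tolist(),round(b['confidence'],2)) for b in finder.boxes_of(p,t)])
print(proj(p,[[.4854,.2458,.109],[.4854,.2458,.145]]))
E
```

```text
{'clock': 3.0, 'qpos': [0.3407, 0.2299, 1.5695, 0.0008, 1.3428, -1.8136], 'qd': [0.0331, -0.0088, 0.0121, 0.0097, 0.0049, 0.0007], 'effort': [-1.1247, -38.3195, -24.7404, -0.1494, -0.0865, -0.04], 'position': [0.4854, 0.246, 0.2312], 'ee_rot': [-0.0005, 0.4739, 0.8806, 0.0], 'contact_force': [-0.2744, 1.0919, 0.4441], 'moment': [-0.0117, 0.0372, 0.0045], 'width': 0.0853}
yaw 123.4209399332782 [-8.90901674e-04  5.27974398e-04 -9.99999464e-01]
[0.42507022 0.20468374 0.37387923] [0.06845292 0.4687183  0.87137001 0.12779538]
lid [([223.0, 79.0], 0.88), ([320.0, 196.0], 0.64), ([292.0, 311.0], 0.62)]
lid_handle [([298.0, 310.0], 0.92), ([320.0, 195.0], 0.88), ([225.0, 80.0], 0.72), ([44.0, 42.0], 0.44)]
[[319.10185392 191.64876141]
 [319.25523785 202.67028265]]
```

View pics/w1.png

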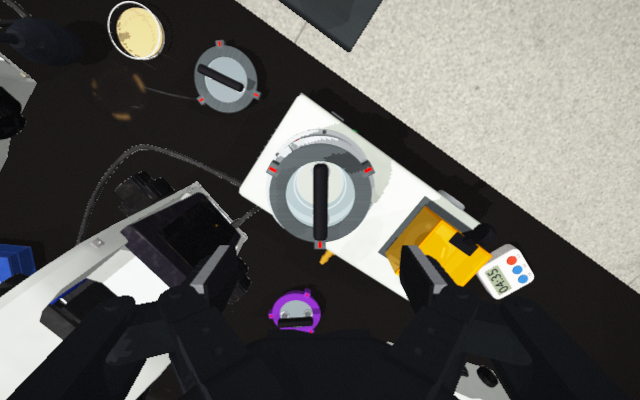

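```bash
python3 - <<'E'
from h import *
im=cv2.imread('pics/w1.png'); p=cams.get_image('wrist')
b,g,r=[im[:,:,i].astype(int) for i in range(3)]
m=((r>130)&(r-g>60)&(r-b>50)).astype(np.uint8)
n,l,s,c=cv2.connectedComponentsWithStats(m)
for i in range(1,n):
    if 230<c[i][0]<420 and 100<c[i][1]<270: print(c[i],s[i])
K=[(c[i],s[i][4]) for i in range(1,n) if 250<c[i][0]<390 and 150<c[i][1]<255 and s[i][4]>6]
K=np.array([atz(p,k[0],.115)[:2] for k in K])
if len(K)==3:
    A=np.c_[2*K,np.ones(3)];q=np.linalg.solve(A,(K**2).sum(1));lc=q[:2];d=K-lc
    print(lc,np.linalg.norm(d,axis=1),np.degrees(np.arctan2(d[:,1],d[:,0])))
cv2.imwrite('pics/w1z.png',cv2.resize(im[80:290,230:510],(800,600),interpolation=2))
E
```

```text
[296.5 139.5] [296 139   2   2   2]
[272.45454545 169.18181818] [269 166   8   7  33]
[367.64516129 169.5483871 ] [364 167   8   6  31]
[319.53571429 244.25      ] [318 241   4   8  28]
[0.48597563 0.24907477] [0.05207344 0.05207344 0.05207344] [-86.50000656 153.35992181  33.34229819]
```

View pics/w1z.png

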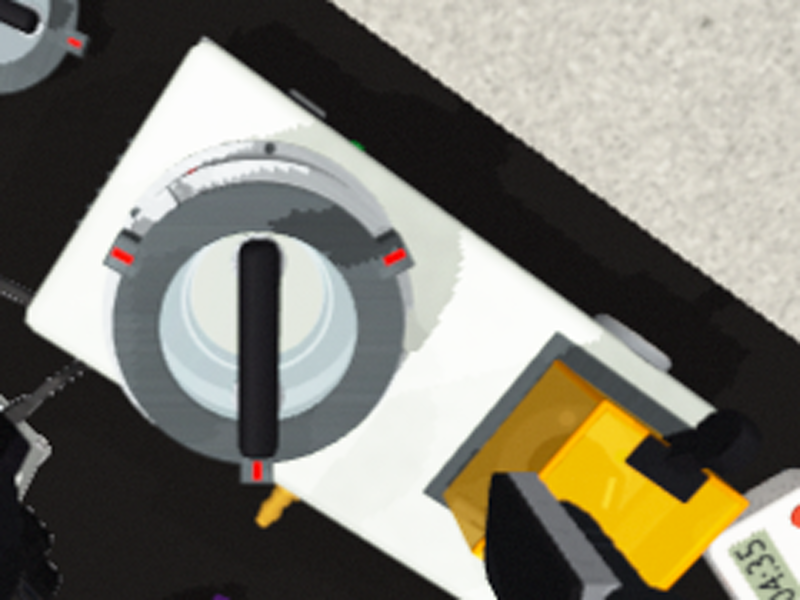

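```bash
python3 - <<'E'
from h import *
im=cv2.imread('pics/w1.png'); p=cams.get_image('wrist')
f=lambda c:np.array([(c[0]+.5)/2.857+230-.5,(c[1]+.5)/2.857+80-.5])
gr=cv2.cvtColor(im,6).astype(float)
a,b=f((205,40)),f((590,318))
# subpixel front edge: sample perpendicular
d=(b-a)/np.linalg.norm(b-a); nrm=np.array([d[1],-d[0]])
P=[]
for t in np.linspace(.1,.95,60):
    q=a+t*(b-a); ss=np.arange(-6,6.1,.25)
    v=cv2.remap(gr.astype(np.float32),(q[0]+nrm[0]*ss).astype(np.float32),(q[1]+nrm[1]*ss).astype(np.float32),1).ravel()
    k=np.argmin(np.gradient(cv2.GaussianBlur(v,(1,9),0).ravel())); 
    P.append(q+nrm*ss[k])
P=np.array(P); 
vx,vy,x0,y0=cv2.fitLine(P.astype(np.float32),cv2.DIST_HUBER,0,.01,.01).ravel()
print(np.abs((P-[x0,y0])@[vy,-vx]).round(1))
for z in (.055,.05):
    A=atz(p,(x0-60*vx,y0-60*vy),z);B=atz(p,(x0+60*vx,y0+60*vy),z); D=B-A
    print(z,np.degrees(np.arctan2(D[1],D[0]))-90,A,B)
ch=np.array([.4857,.2465])
for z in (.1,.095,.09,.085): m=atz(p,(296.5,139.5),z)[:2]-ch; print(z,np.linalg.norm(m),np.degrees(np.arctan2(m[1],m[0]))+120)
E
```

```text
[0.  0.  0.  0.  0.  0.  0.1 0.2 0.2 0.4 0.4 0.4 0.1 0.4 0.1 0.2 0.1 0.2
 0.2 0.  0.2 0.  0.  0.3 0.  0.3 0.2 0.1 0.1 0.1 0.1 0.1 0.1 0.2 0.2 0.2
 0.  0.2 0.  0.  0.2 0.  0.  0.2 0.1 0.2 0.1 0.1 0.1 0.1 0.1 0.1 0.2 0.1
 0.2 0.  0.  0.  0.  0. ]
0.055 -1.0281203571515647 [0.41519337 0.20471291 0.055     ] [0.4176927  0.34398269 0.055     ]
0.05 -1.0281203571515505 [0.4150544  0.20469534 0.05      ] [0.4175929  0.34614741 0.05      ]
0.1 0.05486374144613246 -4.141500246127805
0.095 0.05462194717526859 -3.6020454441297147
0.09 0.05438503778916491 -3.0578421537784095
0.085 0.054153077399177144 -2.5089268828630367
```

Request:
carry_out --rows '[[[1,0.05,0.1,-3.0,0],[1,0,0,-3.5,0],[1,0,0,-3.0,0],[1,0,0,-1.4,0],[0,0,0,0,0],[-1,0,0,0,0],[-1,0,0,0,0],[-1,0,0,0,0],[-1,0,0,0,0],[-1,0,0,0,0]]]' --force 60

```text
clock: 4.25
position: [0.4863, 0.2478, 0.1235]
ee_rot: [0.001, 0.473, 0.881, 0.001]
contact_force: [-0.8, 0.8, 4.8]
width: 0.0116
```

```bash
python3 - <<'E'
from h import *
s=st(); r=R.from_quat(np.roll(s['ee_rot'],-1)).as_matrix(); print('yaw',np.degrees(np.arctan2(r[1,0],r[0,0])),r[:,2])
p=snap('wrist','w2')
E
```

```text
{'clock': 4.25, 'qpos': [0.3435, 0.3144, 1.7353, 0.0004, 1.0898, -1.8134], 'qd': [-0.0007, -0.0016, -0.0001, 0.0001, 0.0005, -0.0003], 'effort': [-0.2552, -37.9764, -19.9566, -0.155, -0.2291, -0.003], 'position': [0.4863, 0.2478, 0.1235], 'ee_rot': [0.0006, 0.4727, 0.8812, 0.0009], 'contact_force': [-0.7569, 0.7804, 4.7754], 'moment': [0.0586, 0.1897, -0.0059], 'width': 0.0116}
yaw 123.57495052074171 [ 0.00187059  0.00106718 -0.99999768]
```

View pics/w2.png

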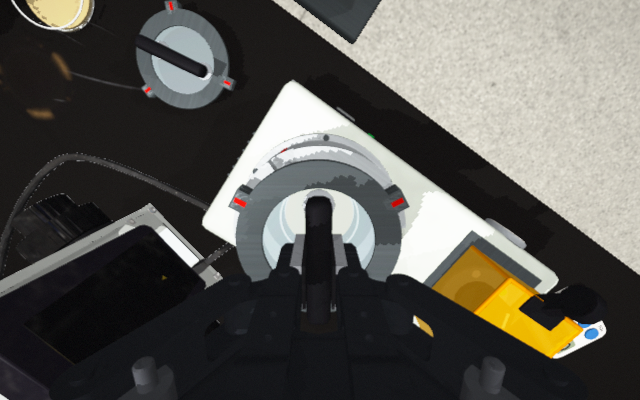

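Request:
carry_out --rows '[[[-1,0,0,0,-0.09],[-1,0,0,0,-0.09],[-1,0,0,0,-0.09],[-1,0,0,0,-0.09],[-1,0,0,0,-0.09],[-1,0,0,0,-0.08],[-1,0,0,0,0],[-1,0,0,0,0]]]'

```text
clock: 5.1
position: [0.4865, 0.2476, 0.1229]
ee_rot: [0.0, 0.687, 0.727, 0.001]
contact_force: [0.9, -0.1, 5.3]
width: 0.0114
```

```bash
cat >> h.py <<'E'
def yaw(s):
    r=R.from_quat(np.roll(s['ee_rot'],-1)).as_matrix(); return np.degrees(np.arctan2(r[1,0],r[0,0]))
E
python3 - <<'E'
from h import *
s=st(); print('yaw',yaw(s))
im=snap('wrist','w3')
E
```

```text
{'clock': 5.1, 'qpos': [0.3433, 0.3151, 1.7357, -0.0, 1.0888, -1.2848], 'qd': [-0.0002, -0.0014, 0.0006, -0.0009, -0.0004, 0.0012], 'effort': [0.5605, -38.3221, -19.2522, 0.1076, 0.1562, -0.1488], 'position': [0.4865, 0.2476, 0.1229], 'ee_rot': [0.0004, 0.6866, 0.7271, 0.0008], 'contact_force': [0.9271, -0.1179, 5.3133], 'moment': [-0.1177, -0.0019, -0.1192], 'width': 0.0114}
yaw 93.28225994509863
```

View pics/w3.png

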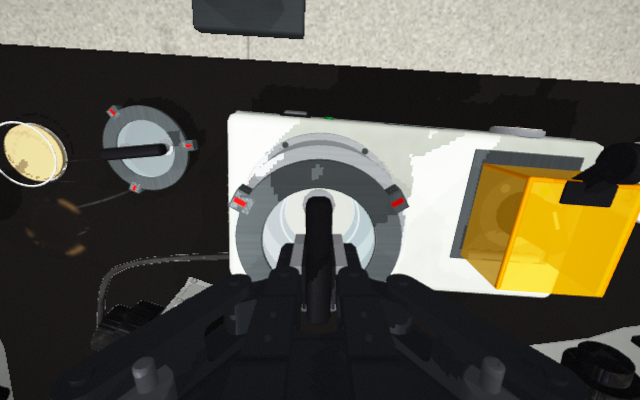

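Request:
carry_out --rows '[[[-1,0,0,-0.1,-0.015],[-1,0,0,0,-0.015],[-1,0,0,0,-0.01],[-1,0,0,0,-0.01],[-1,0,0,0,0]]]'

```text
clock: 5.65
position: [0.4854, 0.2475, 0.1207]
ee_rot: [-0.0, 0.705, 0.709, -0.0]
contact_force: [2.6, 2.1, -2.7]
width: 0.0116
```

```bash
python3 - <<'E'
from h import *
s=st(); print('yaw',yaw(s))
E
```

```text
{'clock': 5.65, 'qpos': [0.3435, 0.3172, 1.739, 0.0006, 1.0861, -1.2339], 'qd': [0.0014, 0.0071, 0.0074, 0.0093, -0.0121, 0.001], 'effort': [0.1402, -42.5768, -21.2524, -0.1754, 0.8429, -0.1067], 'position': [0.4854, 0.2475, 0.1207], 'ee_rot': [-0.0004, 0.7049, 0.7093, -0.0002], 'contact_force': [2.5891, 2.1346, -2.6528], 'moment': [0.1952, -0.3815, -0.1496], 'width': 0.0116}
yaw 90.36410624158668
```

Request:
carry_out --rows '[[[-1,0.05,0,-0.1,-0.012],[-1,0,0,-0.1,-0.01],[-1,0,0,-0.1,0],[-1,0,0,0,0]]]'

```text
clock: 6.05
position: [0.4861, 0.248, 0.1187]
ee_rot: [-0.0, 0.713, 0.701, 0.0]
contact_force: [-1.4, 1.6, 5.0]
width: 0.0116
```

```bash
python3 - <<'E'
from h import *
s=st(); print('yaw',yaw(s))
snap('wrist','w4')
E
```

```text
{'clock': 6.05, 'qpos': [0.3435, 0.3197, 1.7408, 0.0011, 1.0809, -1.2118], 'qd': [0.0012, 0.0004, 0.0002, -0.0024, -0.0005, -0.0017], 'effort': [-0.8473, -38.4298, -19.7505, -0.6299, -0.0483, -0.0152], 'position': [0.4861, 0.248, 0.1187], 'ee_rot': [-0.0004, 0.7127, 0.7014, 0.0003], 'contact_force': [-1.4317, 1.6238, 5.0159], 'moment': [0.4018, 0.1344, -0.0229], 'width': 0.0116}
yaw 89.08319429753853
```

View pics/w4.png

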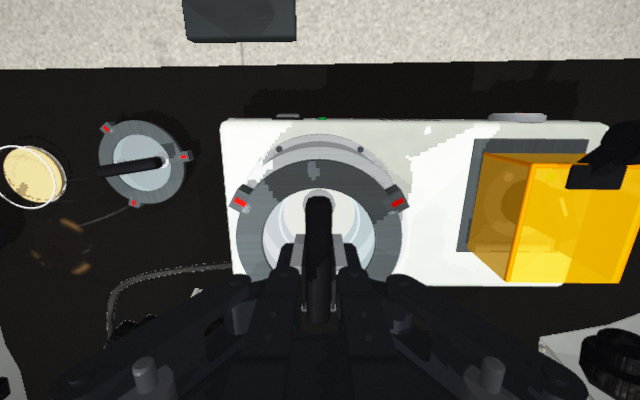

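Request:
carry_out --rows '[[[-1,0,0,-0.15,0],[-1,0,0,-0.15,0],[-1,0,0,-0.15,0],[-1,0,0,0,0]]]'

```text
clock: 6.5
position: [0.4862, 0.2477, 0.1145]
ee_rot: [-0.0, 0.713, 0.702, 0.0]
contact_force: [-1.8, 2.0, 8.2]
width: 0.0119
```

Request:
carry_out --rows '[[[-1,0,0,-0.2,0],[-1,0,0,-0.2,0],[-1,0,0,0,0]]]'

```text
clock: 6.8
position: [0.4863, 0.2477, 0.1144]
ee_rot: [0.0, 0.713, 0.702, 0.001]
contact_force: [-8.3, -1.6, 30.1]
width: 0.0117
```

Request:
carry_out --rows '[[[-1,0,0,0.3,0],[-1,0,0,0.3,0],[1,0,0,0,0],[1,0,0,0,0],[1,0,0,0,0],[1,0,0,3,0],[1,0,0,4,0],[1,0,0,4,0],[1,0,0,1,0],[1,0,0,0,0]]]'

```text
clock: 7.8
position: [0.4872, 0.2478, 0.2375]
ee_rot: [0.001, 0.713, 0.701, 0.002]
contact_force: [-0.4, -0.6, -0.4]
width: 0.0853
```

```bash
python3 - <<'E'
from h import *
s=st(); print('yaw',yaw(s))
for n in ['wrist','scene','top']:
    p=snap(n,n+'5')
    for t in ['guard_tab','guard']: print(t,[(np.round(b['xy'],1).tolist(),round(b['confidence'],2)) for b in finder.boxes_of(p,t)])
    if n=='wrist': pw=p
im=cv2.imread('pics/wrist5.png')
b,g,r=[im[:,:,i].astype(int) for i in range(3)]
m=((r>130)&(r-g>60)&(r-b>50)).astype(np.uint8)
nn,l,s_,c=cv2.connectedComponentsWithStats(m)
for i in range(1,nn): print(c[i],s_[i][4], atz(pw,c[i],.106)[:2])
a=cv2.imread('pics/scene5.png')[150:310,160:400]; cv2.imwrite('pics/scene5z.png',cv2.resize(a,(792,528),interpolation=2))
E
```

```text
{'clock': 7.8, 'qpos': [0.3432, 0.2275, 1.5568, -0.0001, 1.3534, -1.2118], 'qd': [-0.0004, 0.033, 0.0691, -0.0003, -0.0174, 0.0001], 'effort': [0.0359, -39.9538, -25.521, -0.0014, 0.0892, -0.0], 'position': [0.4872, 0.2478, 0.2375], 'ee_rot': [0.0009, 0.7127, 0.7015, 0.0018], 'contact_force': [-0.4239, -0.6041, -0.4294], 'moment': [0.0131, -0.025, 0.0614], 'width': 0.0853}
yaw 89.09382403412795
guard_tab [([471.1, 174.0], 0.77)]
guard [([464.3, 172.2], 0.88)]
guard_tab [([212.0, 206.0], 0.9), ([234.4, 229.2], 0.56)]
guard [([210.1, 203.6], 0.62)]
guard_tab []
guard []
[174.16666667 122.16666667] 12 [0.41991283 0.11036167]
[553.14423077 129.96153846] 104 [0.43274417 0.47421772]
[440.61245675 162.57439446] 289 [0.4627584  0.36928972]
[226.09090909 141.36363636] 11 [0.43868891 0.15789486]
[507.39622642 163.6745283 ] 212 [0.46489923 0.436108  ]
[442. 156.] 1 [0.45621813 0.3699203 ]
[273.         161.85185185] 27 [0.45944678 0.20231152]
[363.64516129 162.64516129] 31 [0.46164032 0.29256574]
[189.81818182 174.09090909] 11 [0.47054322 0.11770931]
[437. 192.] 1 [0.49322396 0.36903027]
[317.68 234.08] 25 [0.53841046 0.24553874]
[377. 277.] 3 [0.59245306 0.31195424]
[401.8 306.6] 5 [0.63281209 0.34297904]
[359.  311.5] 4 [0.63888194 0.29283439]
```

View pics/wrist5.png

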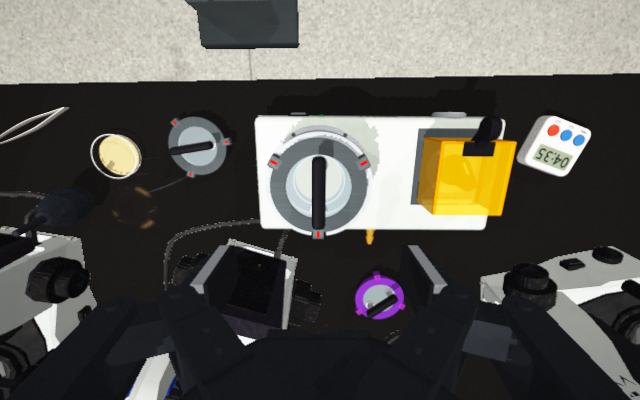

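View pics/scene5z.png

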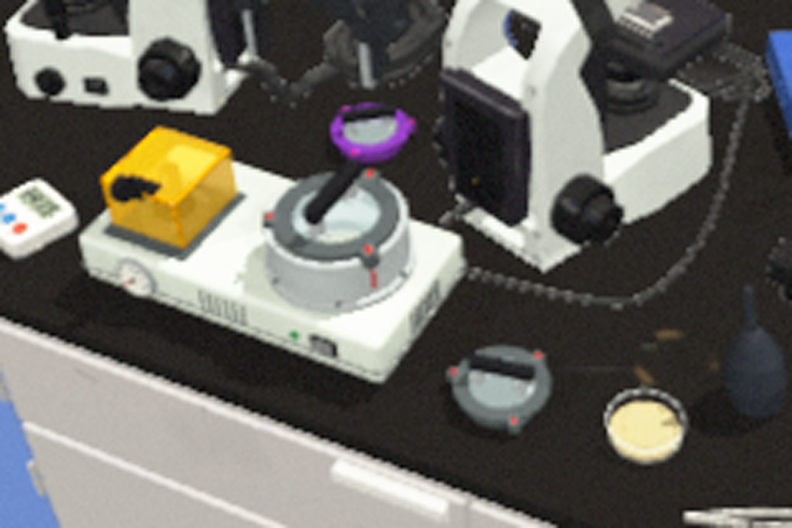

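```bash
python3 - <<'E'
import cv2
a=cv2.imread('pics/wrist5.png')[90:240,400:600]; cv2.imwrite('pics/w5z.png',cv2.resize(a,(800,600),interpolation=2))
a=cv2.imread('pics/scene5.png')[180:230,170:240]; cv2.imwrite('pics/s5t.png',cv2.resize(a,(784,560),interpolation=2))
E
```

```text
(no output)
```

View pics/w5z.png

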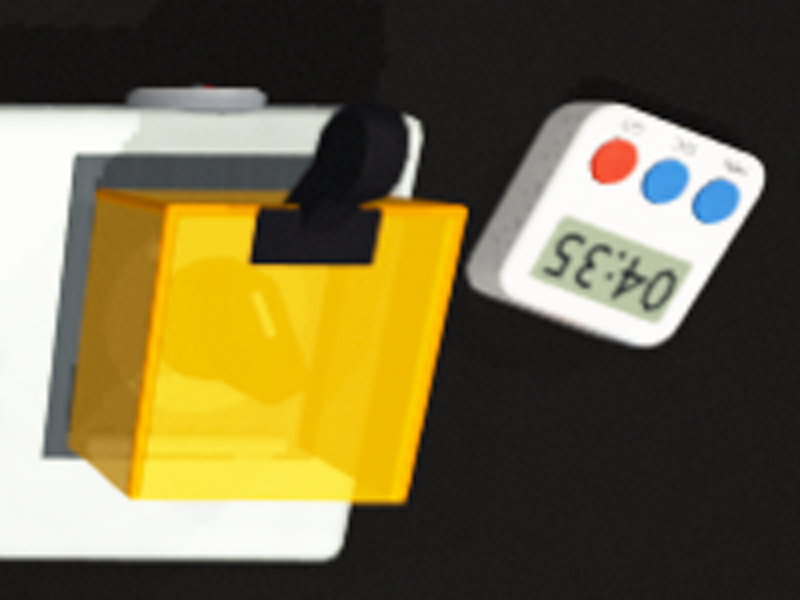

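View pics/s5t.png

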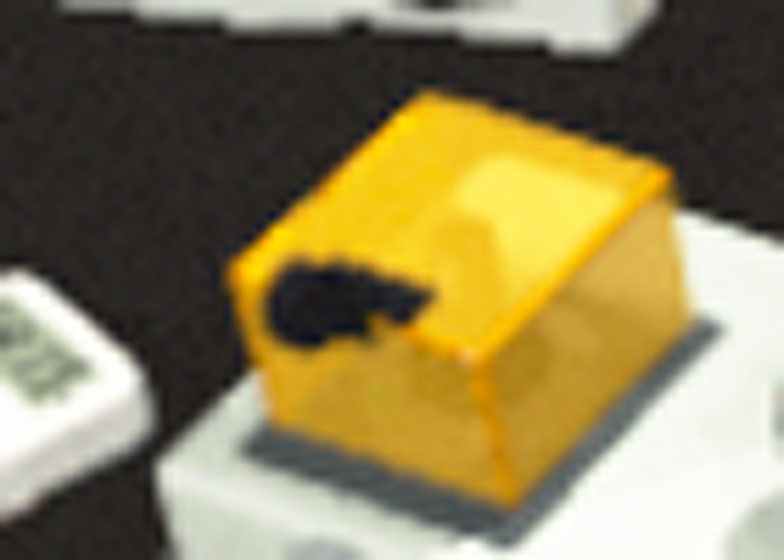

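```bash
python3 - <<'E'
from h import *
p=cams.get_image('wrist'); sc=cams.get_image('scene')
f=lambda c:[c[0]/4+400-.4,c[1]/4+90-.4]
uw=f((363,153)); us=[297/11.2+170-.45,303/11.2+180-.45]
e1,d1=ray(p,uw);e2,d2=ray(sc,us)
t=np.linalg.lstsq(np.c_[d1,-d2],e2-e1,rcond=None)[0]; print('tab',e1+d1*t[0],e2+d2*t[1], 'z.121',atz(p,uw,.121),atz(sc,us,.121))
H=np.array([atz(p,f(c),.108) for c in [(165,205),(467,208),(405,503),(130,497)]]); print(H.round(4)); print(np.linalg.norm(H-np.roll(H,1,0),axis=1))
Bs=np.array([atz(p,f(c),.055) for c in [(77,155),(44,458)]]); print('base',Bs)
E
```

```text
tab [0.42686637 0.40197605 0.12129374] [0.42513083 0.40660262 0.12399017] z.121 [0.42688158 0.40215295 0.121     ] [0.42773728 0.40932308 0.121     ]
[[0.439  0.3645 0.108 ]
 [0.4408 0.437  0.108 ]
 [0.516  0.4352 0.108 ]
 [0.5132 0.3638 0.108 ]]
[0.07428573 0.07245968 0.07521976 0.07145201]
base [[0.42961454 0.36108127 0.055     ]
 [0.51970621 0.35897019 0.055     ]]
```

Request:
carry_out --rows '[[[-0.3,-1.24,3.1,0,0],[-0.3,-1.24,3.1,0,0],[-0.3,-1.24,3.1,-1,0],[-0.3,-1.24,3.1,-2,0],[-0.3,-1.2,3.0,-2,0],[-0.3,0,0,-2,0],[-0.3,0,0,0,0],[-0.3,0,0,0,0]]]' --force 25

```text
clock: 9.15
position: [0.4247, 0.4013, 0.1659]
ee_rot: [0.0, 0.713, 0.702, -0.0]
contact_force: [0.3, 1.0, -0.3]
width: 0.03
```

```bash
python3 - <<'E'
from h import *
s=st(); print('yaw',yaw(s))
p=snap('wrist','w6'); sc=snap('scene','s6')
for t in ['guard_tab']: print(t,[(np.round(b['xy'],1).tolist(),round(b['confidence'],2)) for b in finder.boxes_of(p,t)])
print(proj(p,[.427,.402,.121]), atz(p,(320,200),.121))
a=cv2.imread('pics/s6.png')[120:250,130:290]; cv2.imwrite('pics/s6z.png',cv2.resize(a,(738,600),interpolation=2))
E
```

```text
{'clock': 9.15, 'qpos': [0.6382, 0.3329, 1.5891, -0.0003, 1.2202, -0.9168], 'qd': [-0.0135, -0.0188, -0.0258, 0.0024, -0.0044, 0.0018], 'effort': [0.4944, -42.3657, -22.2807, 0.0354, 0.0544, 0.0001], 'position': [0.4247, 0.4013, 0.1659], 'ee_rot': [0.0001, 0.7126, 0.7015, -0.0003], 'contact_force': [0.3016, 1.0394, -0.3058], 'moment': [0.0353, 0.007, 0.0002], 'width': 0.03}
yaw 89.10162241318798
guard_tab [([322.1, 260.0], 0.93)]
[[320.60351093 222.20857516]] [0.41009983 0.40178612 0.121     ]
```

View pics/w6.png

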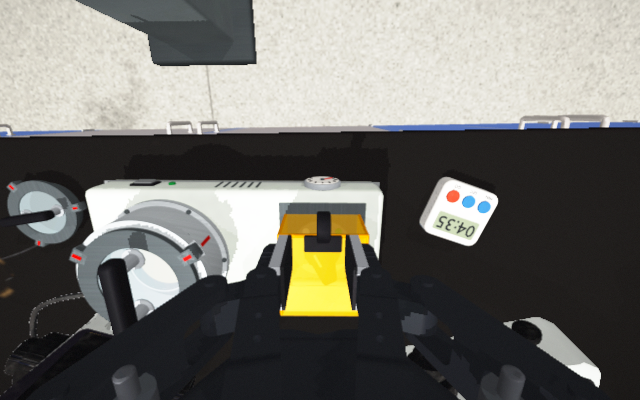

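View pics/s6z.png

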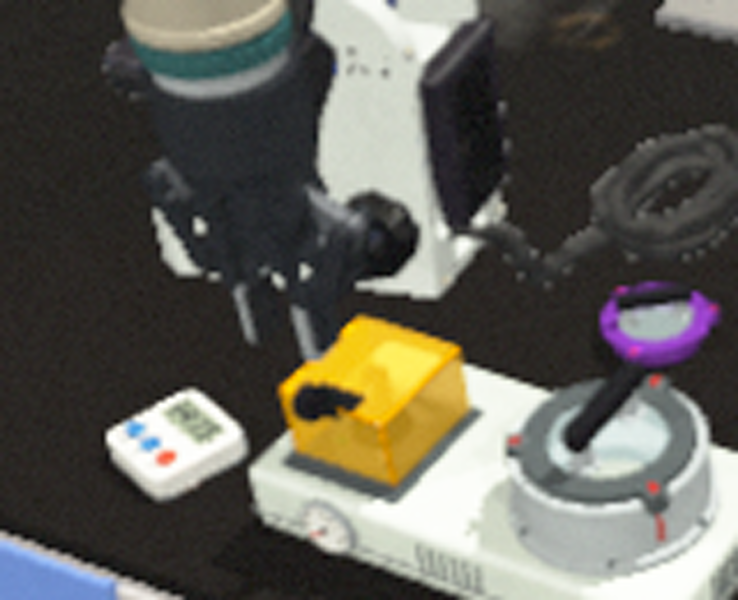

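Request:
carry_out --rows '[[[-0.3,0,0.1,-2.6,0],[-0.3,0,0,-2.6,0],[-0.3,0,0,0,0],[-1,0,0,0,0],[-1,0,0,0,0],[-1,0,0,0,0],[-1,0,0,0,0]]]' --force 25

```text
clock: 10.0
position: [0.4258, 0.4047, 0.1155]
ee_rot: [-0.001, 0.713, 0.701, 0.003]
contact_force: [0.0, 5.8, -1.4]
width: 0.009
```

```bash
python3 - <<'E'
from h import *
p=snap('wrist','w7'); sc=snap('scene','s7')
a=cv2.imread('pics/s7.png')[120:250,130:290]; cv2.imwrite('pics/s7z.png',cv2.resize(a,(738,600),interpolation=2))
a=cv2.imread('pics/w7.png')[130:330,220:430]; cv2.imwrite('pics/w7z.png',cv2.resize(a,(630,600),interpolation=2))
E
```

```text
(no output)
```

View pics/w7z.png

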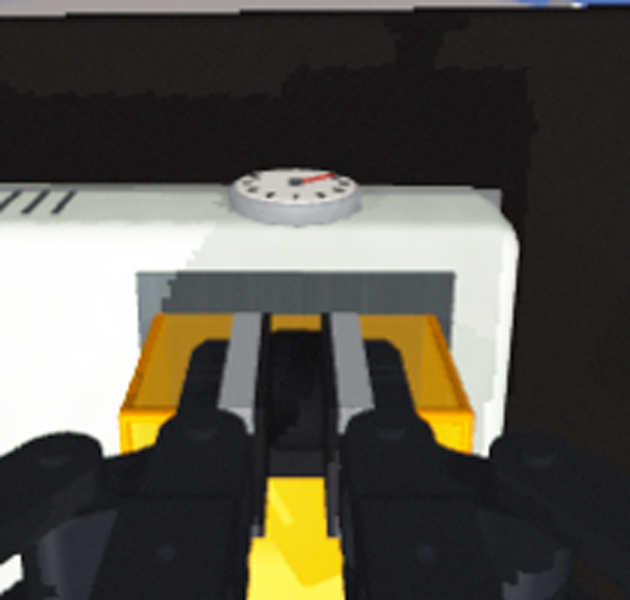

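View pics/s7z.png

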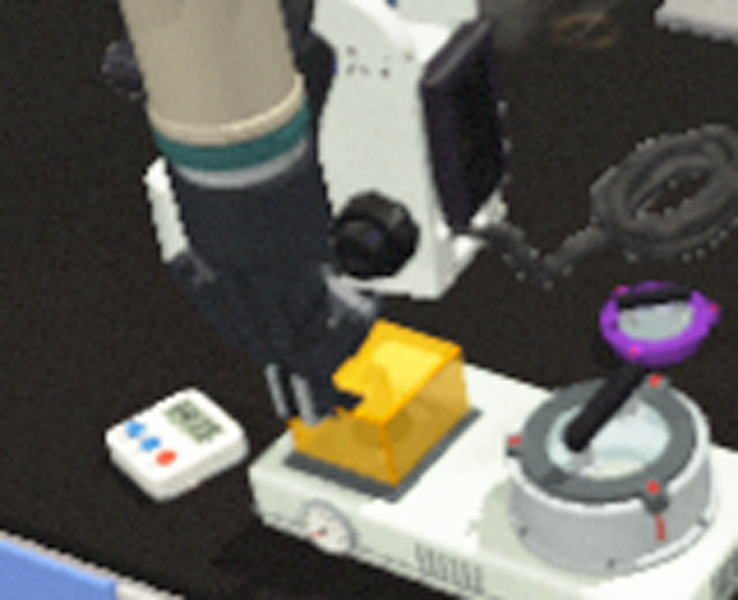

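Request:
carry_out --rows '[[[-1,0,0.15,0,0],[-1,0.93,-0.02,1.13,0],[-1,1.11,-0.02,1.04,0],[-1,1.25,-0.02,0.87,0],[-1,0,0,0,0]]]'

```text
clock: 10.6
position: [0.4591, 0.404, 0.1457]
ee_rot: [0.0, 0.713, 0.701, 0.002]
contact_force: [-1.2, 3.0, 0.1]
width: 0.0089
```

```bash
python3 - <<'E'
from h import *
sc=snap('scene','s8')
a=cv2.imread('pics/s8.png')[120:250,130:290]; cv2.imwrite('pics/s8z.png',cv2.resize(a,(738,600),interpolation=2))
E
```

View pics/s8z.png

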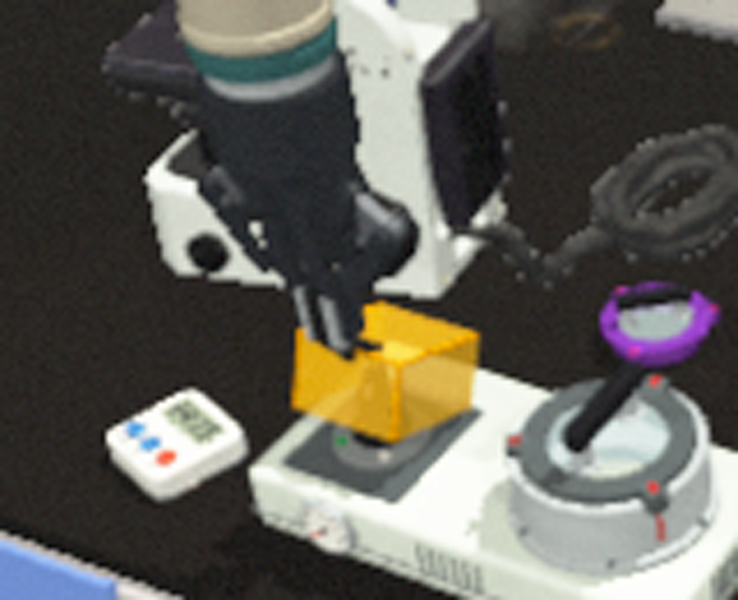

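Guard is opening with the tab pinched. Continue the arc.

Request:
carry_out --rows '[[[-1,1.35,-0.02,0.69,0],[-1,1.44,-0.02,0.5,0],[-1,1.49,-0.02,0.29,0],[-1,1.52,-0.02,0.08,0],[-1,1.52,-0.02,-0.13,0],[-1,1.48,-0.02,-0.35,0],[-1,1.42,-0.02,-0.54,0],[-1,0,0,0,0]]]'

```text
clock: 11.45
position: [0.5631, 0.4018, 0.1512]
ee_rot: [0.002, 0.713, 0.701, 0.002]
contact_force: [1.6, 0.5, 7.3]
width: 0.0093
```

```bash
python3 - <<'E'
from h import *
sc=snap('scene','s9')
a=cv2.imread('pics/s9.png')[120:250,130:290]; cv2.imwrite('pics/s9z.png',cv2.resize(a,(738,600),interpolation=2))
E
```

```text
(no output)
```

View pics/s9z.png

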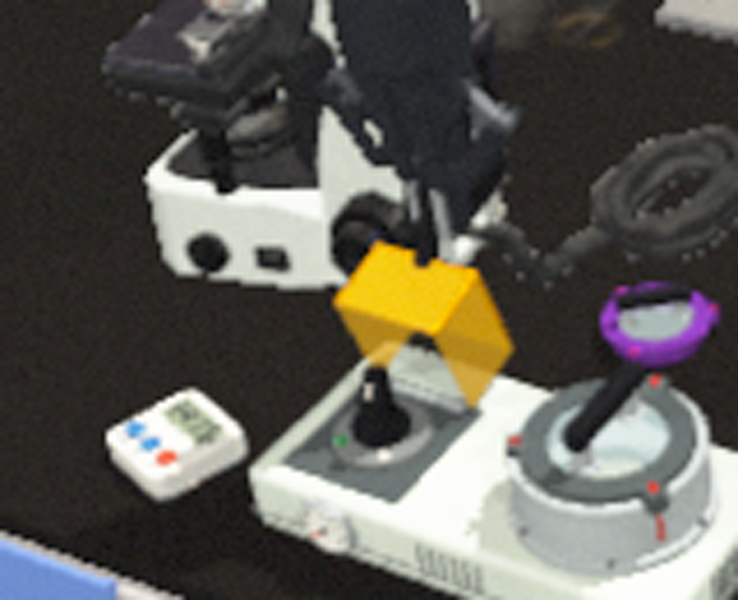

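Request:
carry_out --rows '[[[-0.3,0,0,0,0],[-0.3,0,0,0,0],[-0.3,0,0,2,0],[-0.3,-1,0,4,0],[-0.3,-4,0,2,0],[-0.3,-4.5,0,0,0],[-0.3,-4.5,0,0,0],[-0.3,0,0,0,0]]]'

```text
clock: 12.3
position: [0.4129, 0.4005, 0.2295]
ee_rot: [-0.001, 0.711, 0.703, -0.003]
contact_force: [1.3, 0.2, 0.8]
width: 0.0302
```

```bash
python3 - <<'E'
from h import *
s=st();print(yaw(s))
sc=snap('scene','s10'); p=snap('wrist','w10'); tp=snap('top','t10')
for q in (p,sc,tp):
  for t in ['selector','selector_grip','guard_tab']: print(t,[(np.round(b['xy'],1).tolist(),round(b['confidence'],2)) for b in finder.boxes_of(q,t)])
a=cv2.imread('pics/s10.png')[120:250,130:290]; cv2.imwrite('pics/s10z.png',cv2.resize(a,(738,600),interpolation=2))
E
```

```text
{'clock': 12.3, 'qpos': [0.6485, 0.2805, 1.5029, 0.0012, 1.3641, -0.9104], 'qd': [-0.0385, 0.0526, -0.0854, -0.0495, -0.0664, -0.0256], 'effort': [0.8786, -43.3675, -24.0203, 0.265, 0.2765, 0.1569], 'position': [0.4129, 0.4005, 0.2295], 'ee_rot': [-0.001, 0.7114, 0.7028, -0.0029], 'contact_force': [1.3238, 0.1816, 0.823], 'moment': [0.004, -0.0128, 0.0032], 'width': 0.0302}
89.30459310372989
selector [([322.6, 233.3], 0.65), ([316.7, 306.9], 0.53)]
selector_grip [([323.6, 234.8], 0.82)]
guard_tab [([321.1, 306.3], 0.97), ([293.8, 220.6], 0.21)]
selector [([209.4, 209.2], 0.71)]
selector_grip [([209.0, 209.9], 0.71)]
guard_tab [([228.4, 188.6], 0.82)]
selector [([206.6, 236.8], 0.59)]
selector_grip [([203.8, 238.6], 0.67)]
guard_tab [([206.1, 195.0], 0.61), ([202.1, 238.5], 0.26)]
```

View pics/s10z.png

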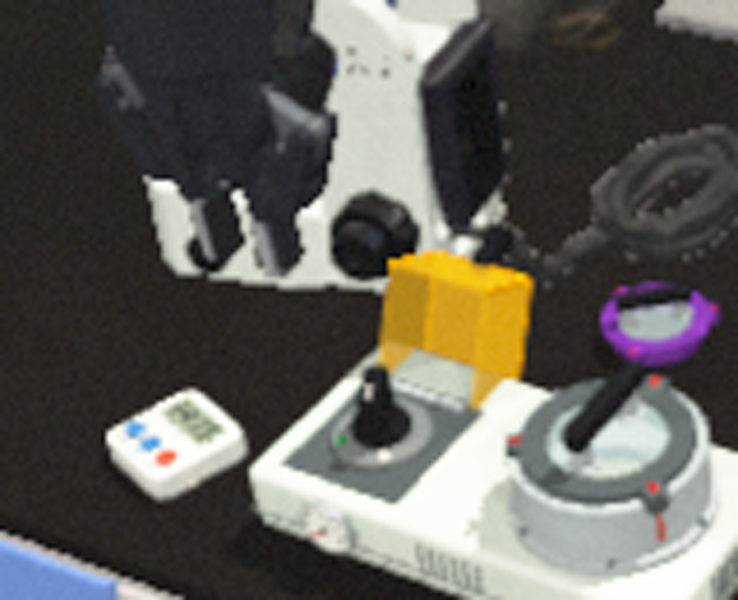

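View pics/w10.png

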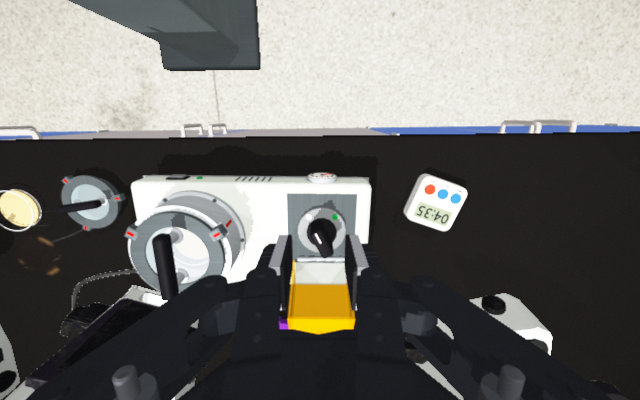

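```bash
python3 - <<'E'
from h import *
s=st();print(yaw(s))
p=snap('wrist','w11')
a=cv2.imread('pics/w11.png')[185:275,265:375]; cv2.imwrite('pics/w11z.png',cv2.resize(a,(733,600),interpolation=2))
a=cv2.imread('pics/t10.png')[180:280,170:290]; cv2.imwrite('pics/t10z.png',cv2.resize(a,(720,600),interpolation=2))
E
```

```text
{'clock': 12.9, 'qpos': [0.6435, 0.2869, 1.4941, 0.0, 1.361, -0.9109], 'qd': [0.0022, -0.0057, 0.0035, -0.0004, -0.0015, -0.002], 'effort': [-0.0311, -42.2719, -24.6251, -0.0028, -0.0007, -0.0002], 'position': [0.4202, 0.4019, 0.2293], 'ee_rot': [-0.0, 0.7129, 0.7013, -0.0002], 'contact_force': [-0.6519, -1.034, 0.0131], 'moment': [0.0052, -0.0065, 0.0775], 'width': 0.03}
89.06473886859906
```

View pics/w11z.png

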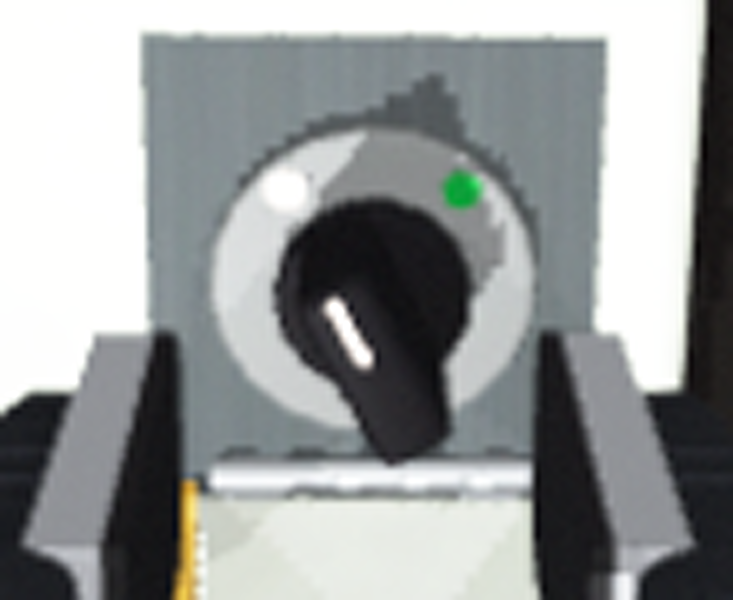

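View pics/t10z.png

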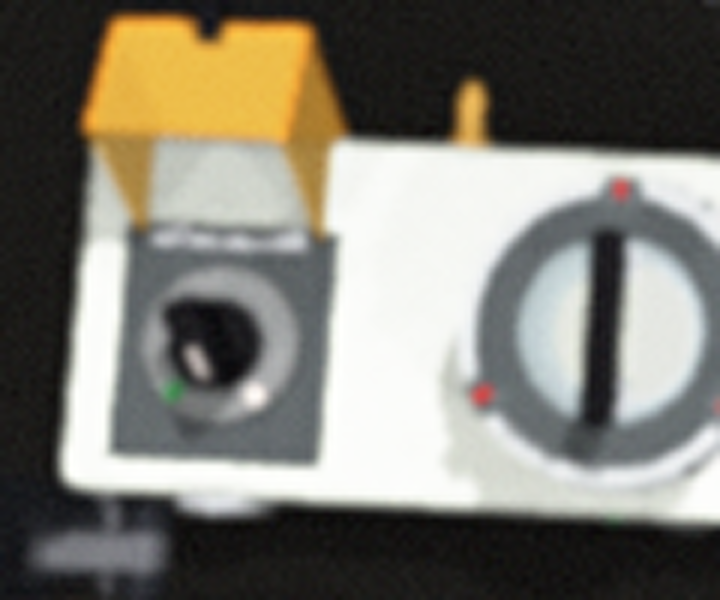

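```bash
python3 - <<'E'
from h import *
p=cams.get_image('wrist')
sx=110/733;sy=90/600
f=lambda c:[(c[0]+.5)*sx+265-.5,(c[1]+.5)*sy+185-.5]
A=atz(p,f((330,303)),.099);B=atz(p,f((370,362)),.099);print(A,B,'bar ang',np.degrees(np.arctan2(*(B-A)[1::-1])))
E_=atz(p,f((418,452)),.09);print('far end',E_, np.degrees(np.arctan2(*(E_-A)[1::-1])))
W=atz(p,f((287,188)),.058);G=atz(p,f((461,190)),.058);print('dots',W,G)
pl=[atz(p,f(c),.058)[:2] for c in [(372,125),(372,430),(212,280),(535,280)]];print('plate',np.round(pl,4))
c=np.array([(pl[0][0]+pl[1][0])/2,(pl[2][1]+pl[3][1])/2]);print(c)
for X in (W,G): d=X[:2]-c; print(np.degrees(np.arctan2(d[1],d[0])))
for z in (.055,.058,.06): print(z,[atz(p,f(k),z)[:2].round(4) for k in [(142,35),(607,38)]])
print([atz(p,f(k),.058)[:2].round(4) for k in [(212,475),(530,475)]])
E
```

```text
[0.46535724 0.39579452 0.099     ] [0.47578217 0.40206187 0.099     ] bar ang 31.01382104008089
far end [0.49682235 0.40998164 0.09      ] 24.2698614055788
dots [0.46044173 0.38752844 0.058     ] [0.46131675 0.4189826  0.058     ]
plate [[0.4487 0.4031]
 [0.509  0.4022]
 [0.4781 0.3733]
 [0.4791 0.4326]]
[0.47887383 0.40292888]
-140.12048229491543
137.56105231500314
0.055 [array([0.4322, 0.3623]), array([0.4341, 0.4451])]
0.058 [array([0.4314, 0.3627]), array([0.4333, 0.4447])]
0.06 [array([0.4309, 0.363 ]), array([0.4327, 0.4445])]
[array([0.518 , 0.3718]), array([0.5189, 0.4321])]
```

```bash
python3 - <<'E'
from h import *
w=cams.get_image('wrist'); t=cams.get_image('top')
c=np.array([.4785,.403])
def draw(p,fn,x0,y0,w_,h_,S):
    outs=[]
    for be in (28,39):
        im=cv2.resize(p['image'][y0:y0+h_,x0:x0+w_,::-1],None,fx=S,fy=S,interpolation=2).copy()
        b=np.radians(be);u=np.array([np.cos(b),np.sin(b)]);v=np.array([-u[1],u[0]])
        P=[np.r_[c+a*.017*u+d*.007*v,.099] for a,d in [(-1,-1),(1,-1),(1,1),(-1,1)]]
        q=(proj(p,P)-[x0,y0]+.5)*S
        cv2.polylines(im,[q.astype(np.int32)],True,(0,255,255),1)
        q=(proj(p,[np.r_[c-.017*u,.099],np.r_[c,.099],np.r_[c,.058]])-[x0,y0]+.5)*S
        for k in q: cv2.circle(im,tuple(int(i) for i in k),2,(0,0,255),-1)
        outs.append(im)
    cv2.imwrite('pics/'+fn+'.png',np.hstack(outs))
draw(w,'mw',275,195,90,80,4.4); draw(t,'mt',185,215,45,45,8.5)
E
```

```text
(no output)
```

View pics/mw.png

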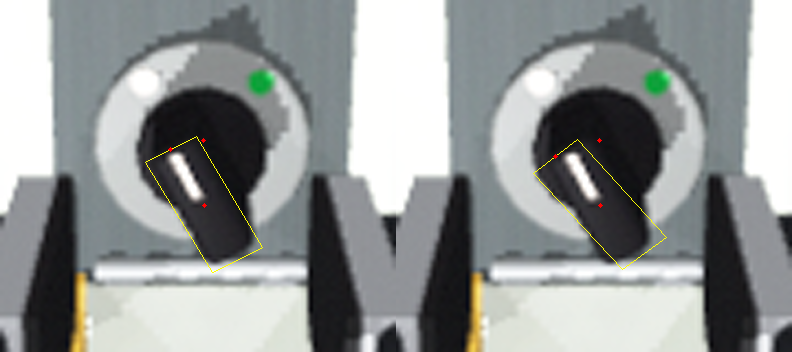

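View pics/mt.png

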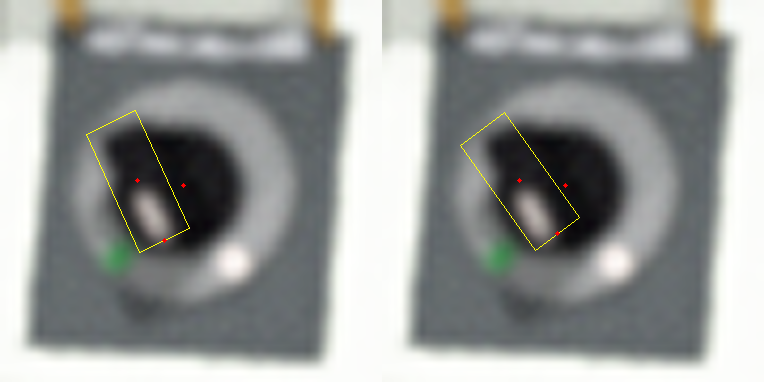

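Request:
carry_out --rows '[[[-0.3,1.45,0.01,0,0.1],[-0.3,1.45,0.01,-1.5,0.1],[-0.3,1.45,0.01,-2.5,0.1],[-0.3,1.43,0.03,-3,0.1],[-0.3,0,0,-3,0.106],[-0.3,0,0,-1,0],[-0.3,0,0,0,0]]]' --force 40

```text
clock: 13.8
position: [0.4764, 0.4019, 0.1181]
ee_rot: [-0.001, 0.515, 0.857, -0.002]
contact_force: [-0.0, 0.2, 0.2]
width: 0.0299
```

```bash
python3 - <<'E'
from h import *
s=st();print(yaw(s))
p=snap('wrist','w12');sc=snap('scene','s12')
a=cv2.imread('pics/w12.png')[180:380,210:450]; cv2.imwrite('pics/w12z.png',cv2.resize(a,(720,600),interpolation=2))
a=cv2.imread('pics/s12.png')[140:250,140:280]; cv2.imwrite('pics/s12z.png',cv2.resize(a,(738,580),interpolation=2))
E
```

```text
{'clock': 13.8, 'qpos': [0.5891, 0.4278, 1.564, 0.0002, 1.1538, -1.4698], 'qd': [0.0042, -0.0342, -0.0488, 0.0005, 0.0122, -0.003], 'effort': [-0.1973, -47.016, -21.7075, -0.0106, -0.1078, -0.0247], 'position': [0.4764, 0.4019, 0.1181], 'ee_rot': [-0.0009, 0.5153, 0.857, -0.0017], 'contact_force': [-0.0066, 0.2318, 0.158], 'moment': [-0.0031, 0.0345, -0.0247], 'width': 0.0299}
117.96118743996595
```

View pics/w12z.png

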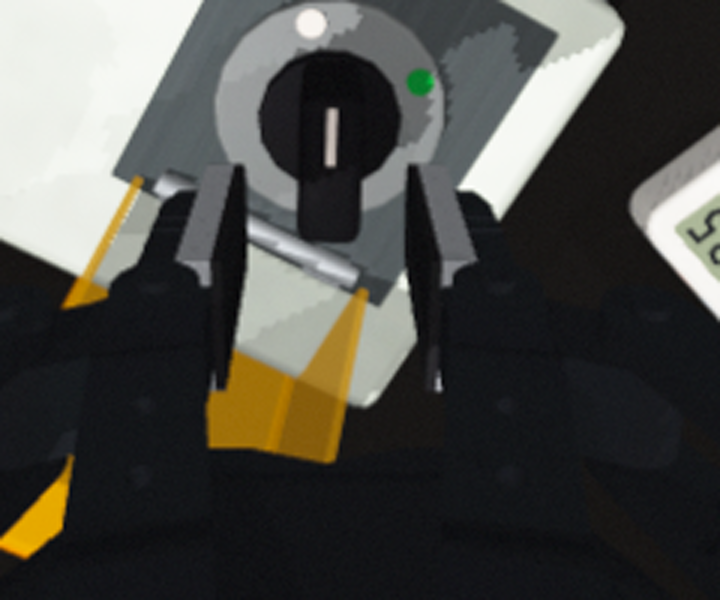

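View pics/s12z.png

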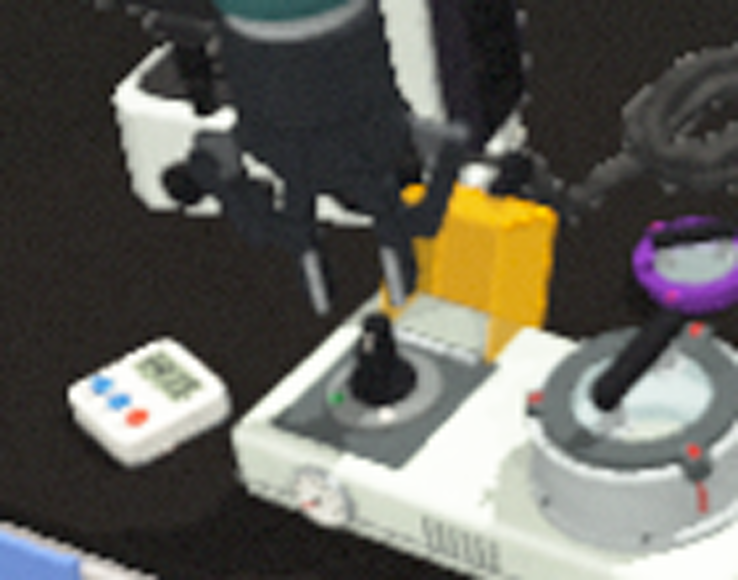

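Request:
carry_out --rows '[[[-0.3,0,0,-1.8,0],[-0.3,0,0,-1.8,0],[-0.3,0,0,-0.1,0],[-1,0,0,0,0],[-1,0,0,0,0],[-1,0,0,0,0],[-1,0,0,0,0]]]' --force 40

```text
clock: 14.6
position: [0.4779, 0.4036, 0.0843]
ee_rot: [0.0, 0.514, 0.858, 0.001]
contact_force: [-2.2, 1.2, 6.6]
width: 0.0131
```

```bash
python3 - <<'E'
from h import *
s=st();print(yaw(s))
E
```

```text
{'clock': 14.6, 'qpos': [0.5895, 0.458, 1.6065, 0.0011, 1.0743, -1.4718], 'qd': [-0.0006, 0.0009, 0.0008, 0.0004, 0.0006, 0.0014], 'effort': [-1.7395, -45.1048, -19.7381, -0.7723, -0.4186, 0.0151], 'position': [0.4779, 0.4036, 0.0843], 'ee_rot': [0.0002, 0.5145, 0.8575, 0.0014], 'contact_force': [-2.1505, 1.1809, 6.6248], 'moment': [0.175, 0.4275, 0.0317], 'width': 0.0131}
118.0746726867499
```

Request:
carry_out --rows '[[[-1,0,0,0.15,0],[-1,0,0,0,-0.12],[-1,0,0,0,-0.12],[-1,0,0,0,-0.12],[-1,0,0,0,-0.12],[-1,0,0,0,-0.12],[-1,0,0,0,-0.12],[-1,0,0,0,-0.12],[-1,0,0,0,-0.12],[-1,0,0,0,0],[-1,0,0,0,0]]]'

```text
clock: 15.7
position: [0.4778, 0.4036, 0.0844]
ee_rot: [-0.001, 0.852, 0.524, 0.001]
contact_force: [-0.8, 5.3, 1.0]
width: 0.0128
```

```bash
python3 - <<'E'
from h import *
s=st();print(yaw(s))
E
```

```text
{'clock': 15.7, 'qpos': [0.5894, 0.4583, 1.6058, 0.0013, 1.0756, -0.5143], 'qd': [-0.0004, 0.0008, 0.0002, -0.001, -0.0007, 0.0055], 'effort': [-2.6137, -48.583, -19.8901, -1.3773, 0.6291, -0.0053], 'position': [0.4778, 0.4036, 0.0844], 'ee_rot': [-0.0006, 0.8517, 0.524, 0.0009], 'contact_force': [-0.8457, 5.2706, 1.0104], 'moment': [0.7703, 0.1806, 0.0382], 'width': 0.0128}
63.202808848750756
```

Request:
carry_out --rows '[[[-1,0,0.1,0,-0.1],[-1,0,0,0,-0.1],[-1,0,0,0,-0.08],[-1,0,0,0,-0.06],[-1,0,0,0,0],[-1,0,0,0,0]]]'

```text
clock: 16.3
position: [0.478, 0.4035, 0.0844]
ee_rot: [0.001, 0.927, 0.374, 0.001]
contact_force: [-0.8, 1.9, 1.1]
width: 0.0127
```

```bash
python3 - <<'E'
from h import *
s=st();print(yaw(s))
p=snap('wrist','w13')
a=cv2.imread('pics/w13.png')[160:360,210:450]; cv2.imwrite('pics/w13z.png',cv2.resize(a,(720,600),interpolation=2))
E
```

```text
{'clock': 16.3, 'qpos': [0.5907, 0.4589, 1.6046, -0.0015, 1.0771, -0.175], 'qd': [-0.0014, -0.001, 0.0004, 0.0024, -0.0006, 0.0184], 'effort': [-2.8503, -47.5196, -19.7273, 0.1201, 0.3878, 1.6231], 'position': [0.478, 0.4035, 0.0844], 'ee_rot': [0.0006, 0.9275, 0.3739, 0.0006], 'contact_force': [-0.7723, 1.9039, 1.0778], 'moment': [0.368, 0.0429, 1.6036], 'width': 0.0127}
43.9138706228895
```

View pics/w13z.png

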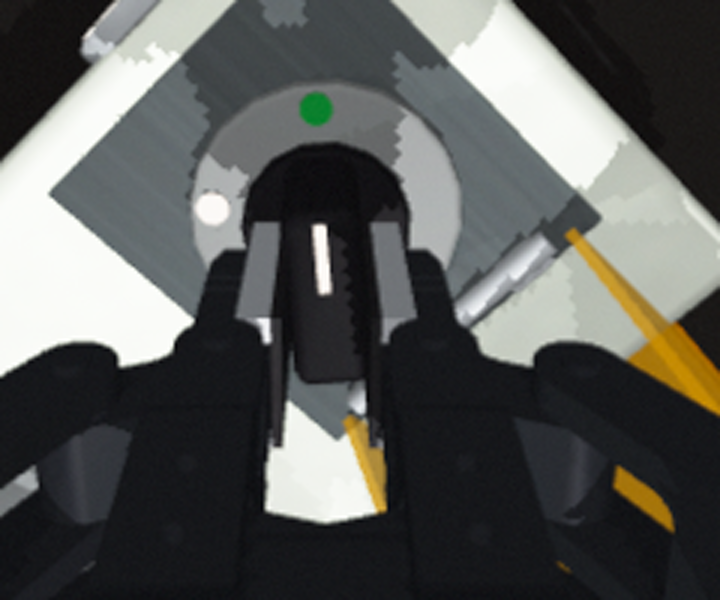

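Request:
carry_out --rows '[[[-1,0,0,0,0.04],[-1,0,0,0,0.03],[-0.3,0,0,0,0],[-0.3,0,0,0,0],[-0.3,0,0,0,0],[-0.3,0,0,3,0],[-0.3,0,0,4,0],[-0.3,-2,0,4,0],[-0.3,-4,0,2,0],[-0.3,-3,0,0,0],[-0.3,0,0,0,0],[-0.3,0,0,0,0]]]'

```text
clock: 17.55
position: [0.3872, 0.4034, 0.2144]
ee_rot: [0.0, 0.915, 0.404, 0.0]
contact_force: [-0.1, -0.3, 0.2]
width: 0.03
```

```bash
python3 - <<'E'
from h import *
s=st();print(yaw(s))
p=snap('wrist','w14');sc=snap('scene','s14')
a=cv2.imread('pics/s14.png')[150:310,160:400]; cv2.imwrite('pics/s14z.png',cv2.resize(a,(792,528),interpolation=2))
c=np.array([.478,.403])
x0,y0,S=220,150,4
outs=[]
for be in (-36,-41):
    im=cv2.resize(p['image'][y0:y0+150,x0:x0+100*2,::-1],None,fx=S,fy=S,interpolation=2).copy()
    b=np.radians(be);u=np.array([np.cos(b),np.sin(b)]);v=np.array([-u[1],u[0]])
    q=(proj(p,[np.r_[c+a*.017*u+d*.007*v,.099] for a,d in [(-1,-1),(1,-1),(1,1),(-1,1)]])-[x0,y0]+.5)*S
    cv2.polylines(im,[q.astype(np.int32)],True,(0,255,255) if be<-40 else (255,0,255),1); outs.append(im[100:560,100:500])
cv2.imwrite('pics/w14m.png',np.hstack(outs))
E
```

```text
{'clock': 17.55, 'qpos': [0.6818, 0.2618, 1.5678, -0.0006, 1.3113, -0.1494], 'qd': [-0.0165, 0.0277, -0.0191, -0.0042, -0.0067, -0.0027], 'effort': [0.677, -41.475, -23.8016, 0.081, 0.143, 0.011], 'position': [0.3872, 0.4034, 0.2144], 'ee_rot': [0.0002, 0.9148, 0.4038, 0.0004], 'contact_force': [-0.0696, -0.2939, 0.2217], 'moment': [0.0227, -0.0025, 0.0359], 'width': 0.03}
47.63221806181567
```

View pics/w14m.png

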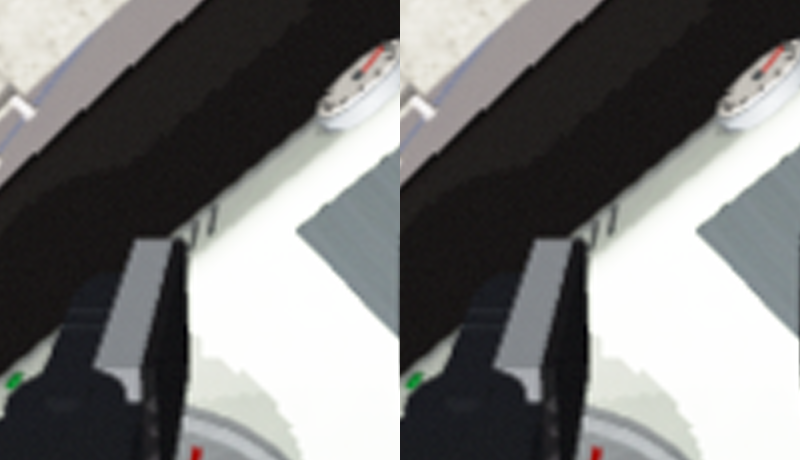

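View pics/s14z.png

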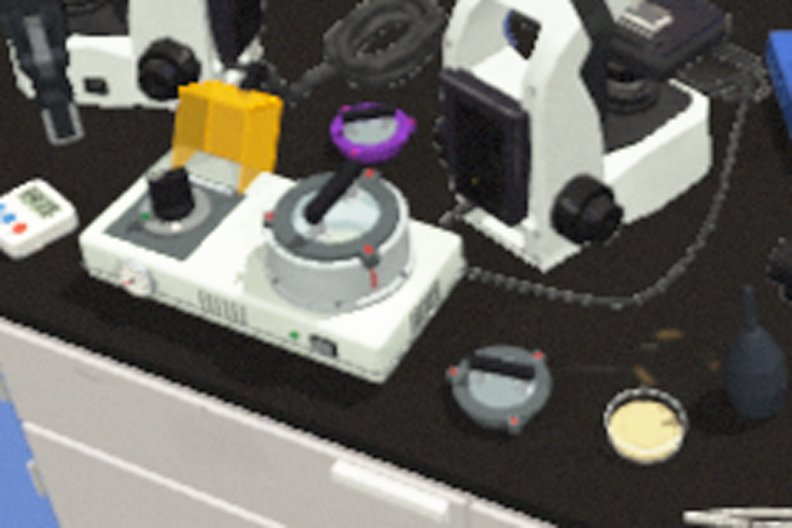

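```bash
python3 - <<'E'
from h import *
p=cams.get_image('top'); pw=snap('wrist','w15')
print(proj(pw,[.478,.403,.099]))
c=np.array([.478,.403])
def ov(p,x0,y0,w,h,S):
  outs=[]
  for be in (-30,-41):
    im=cv2.resize(p['image'][y0:y0+h,x0:x0+w,::-1],None,fx=S,fy=S,interpolation=2).copy()
    b=np.radians(be);u=np.array([np.cos(b),np.sin(b)]);v=np.array([-u[1],u[0]])
    q=(proj(p,[np.r_[c+a*.017*u+d*.007*v,.099] for a,d in [(-1,-1),(1,-1),(1,1),(-1,1)]])-[x0,y0]+.5)*S
    cv2.polylines(im,[q.astype(np.int32)],True,(0,255,255),1); outs.append(im)
  return np.hstack(outs)
cv2.imwrite('pics/t15m.png',ov(p,185,215,45,45,8))
u,v=proj(pw,[.478,.403,.099])[0].astype(int)
cv2.imwrite('pics/w15m.png',ov(pw,u-40,v-40,80,80,4.5))
E
```

```text
[[376.62019115 254.40075662]]
```

View pics/t15m.png

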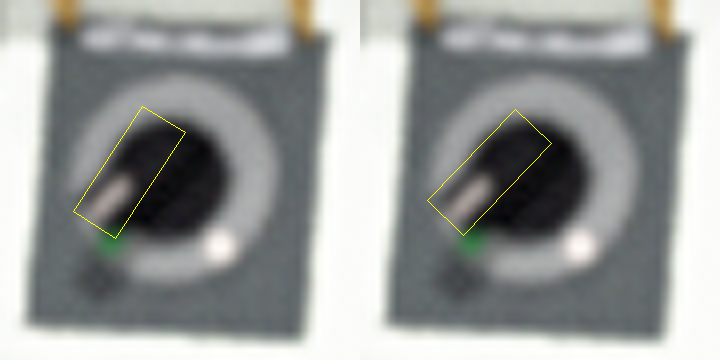

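View pics/w15m.png

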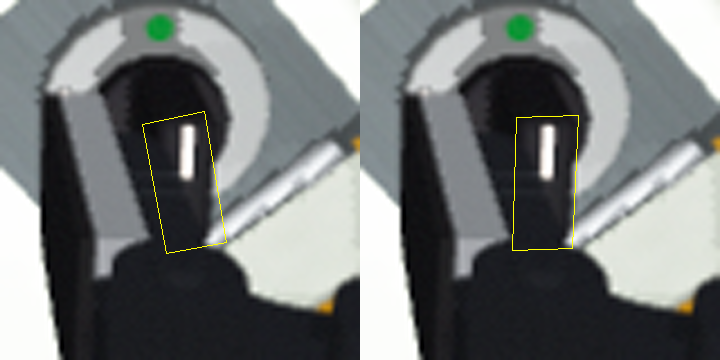

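```bash
python3 - <<'E'
from h import *
p=cams.get_image('wrist')
x0,y0,S=336,214,4.5
im=p['image'][y0:y0+80,x0:x0+80].astype(int)
m=((im.min(2)>150)).astype(np.uint8); m[:,:35]=0; m[:25]=0; m[42:]=0; m[:,47:]=0
ys,xs=np.nonzero(m); print(len(xs),xs.min(),xs.max(),ys.min(),ys.max())
q=np.array([atz(p,(x+x0,y+y0),.099)[:2] for x,y in zip(xs,ys)])
vx,vy,cx,cy=cv2.fitLine(q.astype(np.float32),2,0,.01,.01).ravel(); print('bar',np.degrees(np.arctan(vy/vx)),cx,cy)
g=(p['image'][...,1].astype(int)-p['image'][...,0]>50)
ys,xs=np.nonzero(g[200:260,330:420]); G=atz(p,(xs.mean()+330,ys.mean()+200),.058)[:2]; print('green',G,np.degrees(np.arctan2(*(np.array([.4785,.403])-G)[::-1])))
s=finder.boxes_of(p,'spare_dish');print(s)
E
```

```text
33 40 42 28 39
bar -39.590317 0.47193986 0.4083717
green [0.46172194 0.41854898] -42.82264851926998
[]
```

```bash
python3 - <<'E'
from h import *
print(manip.sign_off()); st()
E
```

```text
the job is handed in; nothing more can be done
None
the job is handed in; nothing more can be done
```

The job is done and handed in at about 18 s on the robot's clock; `sign_off` gave no verdict.

- **Lid:** I turned it about 34° clockwise on the rim until the keys dropped, then pressed it home. It held at 30 N with no further movement. Afterwards the camera showed its flange flat on the rim, a key in its notch, and the marks at seated height.
- **Guard:** I pinched the tab, swung it to about 1.4 rad and let it go. In the last pictures it stands fully back.
- **Selector:** I turned it clockwise until it met a hard stop at 1.6 N m with almost no sideways force. The bar's angle measured −39.6°, and −41° is where I expect the stop, so it should be near 1.37 rad.
- **Surroundings:** The petri dish and blower look unmoved in the last scene picture. The dish check on the last wrist picture returned nothing, so I have no measured positions for either. The gripper is clear of everything.

**One disagreement:** The selector's pointer already sat about 11° clockwise of the white dot when I first measured it. I measured only about 68–69° of travel, against the 80° between the dots. I trusted the stop and the green-dot alignment. If the joint was really at zero when I started, it ended near 1.2 rad, short of the 1.28 rad required.

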